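# Turn the clay house to the lamp and set the wheel's brake

## Task

Turn the banding wheel by pushing one of its four spokes with a fingertip until the door of the clay house standing on it faces the lamp, so that a line straight out of the door meets the lamp's round head. Then push the wooden knob of the brake lever away from the robot, fully home, so the wheel stays set. Nothing is to be picked up; never touch the house or the lamp, keep the house on the middle of the wheel, and leave the roller, beaker, bowl and stamp where they are.

Things in the scene. Friction and masses are not known exactly. Their poses are not given: they have to be found in the camera images.
- house: Clay model house with barrel roof, loose on the middle of the wheel's plate, turning with it by friction: walls 80 mm (own x) by 70 mm (y), 110 mm high, roof 92 by 80 mm, 0.5 kg. Origin: centre of underside, 100 mm above the table. The arched darker door is on its own -x side and faces along own -x; a doorstep 36 mm wide juts out at its foot to 63 mm from the origin. Own z is up.
- wheel: Banding wheel: round aluminium plate with four level steel spokes, along own +x, +y, -x, -y. Origin: on the wheel's upright axis at the spokes' mid height, 89 mm above the table. Bars 12 mm thick, free from the plate's edge (80 mm from the axis; plate top 100 mm high) to an 18 mm ball end centred at 140 mm. Turns both ways without stops, needs about 1 N at a spoke, does not coast, stays where left.
- stand: Fixed grey work board with the wheel's foot. Origin: under the wheel's axis, at table height. Board 12 mm thick; reaches 170 mm either way in own x, 185 mm to own +y, 270 mm to own -y. Under the spokes, foot and brake lever are no higher than 46 mm above the table (a 100 mm wide drum on the axis goes higher).
- lamp: Small fixed table lamp standing left of the wheel as seen from the robot, off the board: white round foot 80 mm wide, thin upright post, white round head 80 mm wide from 165 to 216 mm above the table. Origin: centre of the underside of its foot.
- brake (a joint): Brake lever: flat steel arm on an upright pivot; rad, 0 = fully open (knob towards the robot), 0.7 = fully home at its stop. Grows counter-clockwise seen from above, as the knob is pushed away from the robot. Needs about 1.5 N at the knob; stays where left. Setting it adds no drag to the wheel, so do not bump the wheel afterwards.
- brake_knob (a point): Top centre of the upright wooden knob at the lever's end: cylinder 22 mm in diameter, its top 79 mm and its foot 33 mm above the table (board 12 mm), 110 mm from the pivot.
- brake_pivot (a point): Point on the brake lever's upright pivot axis, 46 mm above the table; it lies 110 mm from the wheel's axis towards the stand's own -y.
- roller: Wooden clay roller lying on the table beside the board: barrel 44 mm in diameter and 100 mm long along own y, wire fork and handle towards own -x to 135 mm. Origin: under the barrel's centre. To be left alone.
- beaker: Clear plastic beaker, 72 mm wide, 90 mm high, standing on the table. Origin: centre of underside. To be left alone.
- saucer: White glazed bowl, 90 mm wide, 28 mm high, on a corner of the board. Origin: centre of underside. To be left alone.
- stamp: Small blue plastic stamp block, 45 x 22 x 18 mm, on a corner of the board. Origin: centre of underside. To be left alone.

How it is judged:
By the outcome, as a careful person would: the job done as asked, in the order asked, and still so for the second after the job is handed in, with the robot touching nothing.
It also fails if it takes over 58 s, if anything falls off the work surface, if the arm or the gripper's body presses on something with over 40 N, if the wrist force passes 120 N, or if a joint passes its speed limit or range.

## Robot

A 7-joint arm with a two-finger parallel gripper is mounted at the origin on the work surface. World frame = base frame: x ahead of the robot, y to its left, z up, the work surface at z = 0. Lengths are in m, angles in rad, forces in N, time in s.
With the tool pointing down it reaches from about 0.425 to 0.875 m from the base axis. Payload 4.7 kg.
Tool frame: the origin (TCP) lies midway between the tips of the shut fingers; the grasp point (between the pads) lies ctrl.grasp_offset behind it (ctrl.grasp_offset is the distance from the TCP to the grasp point, in m); z points along the fingers, y is the line along which they close (so a half turn about z gives the same grasp; the last joint's range is limited). The gripper opens to 87 mm and grips with 3 to 60 N. Pads are 19 mm wide; open, the fingers measure 117 mm over their backs; the gripper's body (75 mm by 190 mm) begins 51 mm behind the grasp point.
Start: joints at [-1.168, 0.321, -0.07, 1.45, 0.023, 1.371, -0.057], TCP at [0.246, 0.601, 0.223] pointing down, gripper open.
Joint ranges: [-2.86, 2.86], [-0.3, 2.09], [-1.38, 1.24], [0.06, 2.45], [-1.56, 4.7], [0.09, 2.05], [-2.69, 2.69]. Speed limits (rad/s): [2.57, 2.57, 3.14, 3.14, 3.14, 3.14, 3.14].

## Interface

Orientations are given as a rotation vector (axis times angle).
In Python, from bench import ctrl gives the robot as it stands. The module is installed in compiled form; this text tells all that it offers.
- The arm moves only by the tool jog_arm, never from a script. Its argument "moves" is one flat list of numbers, 7 for each row, row after row: the shift along the tool's x, y, z in units of 30 cm (1.0 is 30 cm), then the turn, a rotation vector about the tool's x, y, z in units of 60 degrees (1.0 is 60 degrees), then the gripper's target within -1 to 1 (fully open at 1, half-way at 0, shut at -1). In form: [x, y, z, wx, wy, wz, fingers, x, y, z, wx, wy, wz, fingers, ...]. A call has exactly 8 rows; each row is the pose to reach, as a shift and turn from the pose commanded when the call began, along the tool's axes at that moment; what a row does not reach only later rows make up. A row lasts 1/8 s, in which the tool goes at most 62.5 mm and 10.7 degrees, less where a joint would pass 70% of its speed; a pose out of reach is approached as far as the arm can. A call with a number of a shift or a turn outside -1 to 1 is refused whole. A call with a gripper value outside its range is refused whole. The fingers move at their own pace and stop on an object; "newtons" is the grip in N (left out, the last holds). Time passes only in rows, so rows that repeat a pose let the fingers close, or fill a call up. It gives the time, the measured TCP pose, the force, the opening and the grip force at its end, in the units of the state.
- ctrl.get_state(): the state, without advancing time (a new reading comes with each control period).
- ctrl.get_image(name): name is "scene" or "top" or "wrist"; returns a dict with "pixels" (400x640x3 uint8, red, green, blue), "fx", "fy", "cx", "cy" (pixels), "xyz" and "rotation" of the camera in the world; the wrist camera has in their place "tool_from_camera" (4x4, takes a point from camera to tool coordinates, whose origin is the TCP and whose axes are the flange's). Camera axes: x right, y up, looking along -z (the intrinsics and any distortion apply to the point x, -y, -z); pixel columns grow to the right and rows downward; lengths in m; the calibration is good to about 2 mm. A picture is of the moment at which its call begins: read the wrist's pose just before it. There is no depth.
- ctrl.close_job(): hands the job in; it is judged then, once.
The state is a dict: "time": time; "joint_positions": joint angles; "qd": joint speeds; "joint_torque": joint torques, N m; "position": TCP position; "tool_rot": TCP orientation; "ft_force": force on the tool from outside, world axes, zero at the start; "torque": the same for the moment, N m; "grip_width": opening from 0.0 (shut) to 1.0 (fully open); "grip_force": force on a finger pad.
Only numpy, scipy, OpenCV 4.12 (cv2) and the standard library are available. Lean on these libraries where they do the work, as an engineer would, in place of code of your own. Each camera call takes 0.05 s, during which the arm holds its last target. There are 200 camera calls.

## Working session

There is one attempt and no reset: what is moved stays moved. The work goes in short steps, Python scripts to look and compute and a tool call to move; the robot and the scene stay as the last step left them, time stands still between calls to the robot, and variables do not carry over. Pictures are saved under pics/ and viewed, at most 10 in all, crops included, and the job is handed in when it is done.

Besides the shell and the picture viewer there is one more tool, called as a command line: name --argument value ..., lists and objects as JSON in quotes. jog_arm: Moves the arm, as the interface text tells. Its arguments: {"type":"object","properties":{"moves":{"type":"array"},"newtons":{"type":"number"}},"required":["moves"]}

```bash
mkdir -p pics
python3 - <<'E'
from bench import ctrl
import cv2,numpy as np
np.set_printoptions(precision=4,suppress=True)
for n in("top","scene"):
    d=ctrl.get_image(n); cv2.imwrite(f"pics/{n}0.png",d["pixels"][:,:,::-1])
    print(n,{k:v for k,v in d.items() if k!="pixels"})
s=ctrl.get_state(); print(s, ctrl.grasp_offset)
E
```

```text
top {'fx': 456.9890775910551, 'fy': 456.9890775910551, 'cx': 314.6273034709166, 'cy': 203.53782922580558, 'xyz': array([ 0.4477, -0.027 ,  1.1614]), 'rotation': array([ 0.0745, -0.1167, -1.5964])}
scene {'fx': 468.0719276980757, 'fy': 468.0719276980757, 'cx': 328.24388760406015, 'cy': 199.58593167464235, 'xyz': array([ 1.1354, -0.5105,  0.9003]), 'rotation': array([0.6802, 0.3429, 0.8369])}
{'time': 0.1, 'joint_positions': array([-1.1679,  0.3218, -0.0701,  1.4515,  0.0226,  1.3708, -0.0569]), 'qd': array([ 0.0004, -0.0019,  0.0004, -0.0035,  0.0003,  0.0003, -0.0014]), 'joint_torque': array([  0.0001, -49.257 ,  -0.4058, -31.34  ,  -0.0643,   0.0395,
         0.0001]), 'position': array([0.2462, 0.601 , 0.2216]), 'tool_rot': array([-0.6067, -3.0822,  0.0026]), 'ft_force': array([-0.4749,  1.0106,  0.7977]), 'torque': array([-0.007 ,  0.0271, -0.0347]), 'grip_force': 0.0, 'grip_width': 1.0003475836800988} 0.0187
```

View pics/top0.png

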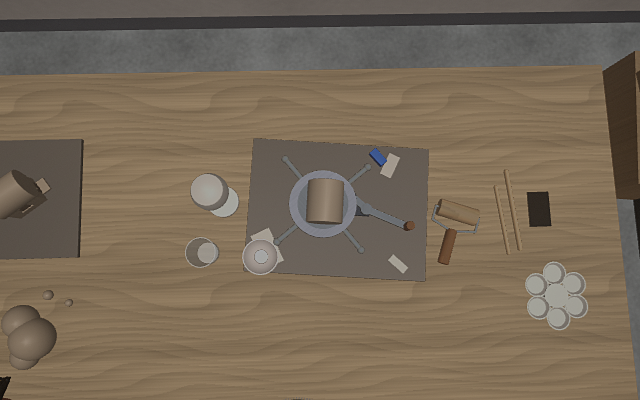

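View pics/scene0.png

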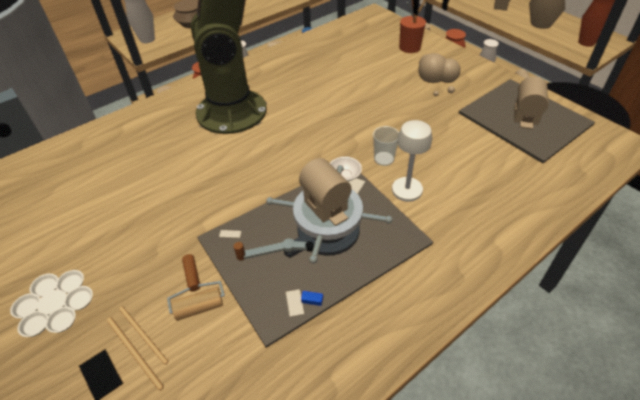

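The top view shows the wheel at about (323,203), with ball ends near (285,160), (368,167), (361,250) and (277,241). The knob is at (409,225) and the lamp head at (210,191), with its foot near (225,201). In the scene view the doorstep is near (338,217). Next I'll zoom in on both.

```bash
cat > h.py <<'E'
from bench import ctrl
import cv2,numpy as np
from scipy.spatial.transform import Rotation as R
np.set_printoptions(precision=4,suppress=True)
def cam(d,s=None):
    if "xyz" in d: return np.array(d["xyz"]),R.from_rotvec(d["rotation"]).as_matrix()
    T=np.array(d["tool_from_camera"]); Rt=R.from_rotvec(s["tool_rot"]).as_matrix()
    return Rt@T[:3,3]+s["position"],Rt@T[:3,:3]
def ray(d,uv,z,s=None):
    o,M=cam(d,s); v=M@np.array([(uv[0]-d["cx"])/d["fx"],-(uv[1]-d["cy"])/d["fy"],-1]); return o+v*(z-o[2])/v[2]
def proj(d,p,s=None):
    o,M=cam(d,s); c=M.T@(np.array(p)-o); return np.array([d["cx"]-d["fx"]*c[0]/c[2],d["cy"]+d["fy"]*c[1]/c[2]])
E
python3 - <<'E'
from h import *
t=ctrl.get_image("top");s=ctrl.get_image("scene")
for n,uv,z in [("b1",(285,160),.089),("b2",(368,167),.089),("b3",(361,250),.089),("b4",(277,241),.089),("knob",(409,225),.079),("head",(210,191),.216),("foot",(225,201),0.01),("plate",(323,203),.1)]:
    print(n,ray(t,uv,z))
for n,uv,z in [("knob",(239,246),.079),("head",(415,133),.216),("foot",(408,188),0.01),("b-right",(389,218),.089),("b-near",(314,258),.089),("b-left",(270,201),.089),("step",(338,217),.105)]:
    print("s",n,ray(s,uv,z))
a=cv2.resize(t["pixels"][140:290,170:440,::-1],None,fx=2.9,fy=2.9,interpolation=3)
b=cv2.resize(s["pixels"][110:280,220:450,::-1],None,fx=3.4,fy=3.4,interpolation=3)
cv2.imwrite("pics/topz.png",cv2.convertScaleAbs(a,alpha=1.5));cv2.imwrite("pics/sz.png",cv2.convertScaleAbs(b,alpha=1.3))
E
```

```text
b1 [0.6846 0.01   0.089 ]
b2 [ 0.6628 -0.1881  0.089 ]
b3 [ 0.4656 -0.163   0.089 ]
b4 [0.4922 0.0328 0.089 ]
knob [ 0.5218 -0.2816  0.079 ]
head [0.5946 0.1628 0.216 ]
foot [0.6001 0.1665 0.01  ]
plate [ 0.5775 -0.077   0.1   ]
s knob [ 0.5272 -0.2852  0.079 ]
s head [0.6144 0.152  0.216 ]
s foot [0.6009 0.1748 0.01  ]
s b-right [0.6862 0.0141 0.089 ]
s b-near [ 0.6636 -0.1832  0.089 ]
s b-left [ 0.4694 -0.1621  0.089 ]
s step [ 0.6202 -0.0805  0.105 ]
```

View pics/topz.png

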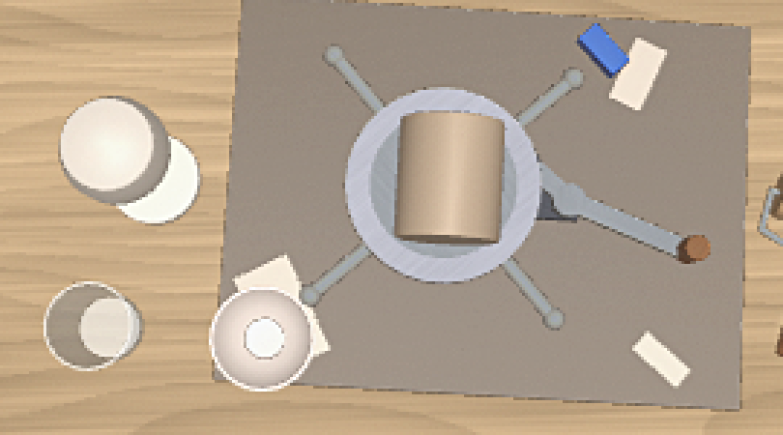

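View pics/sz.png

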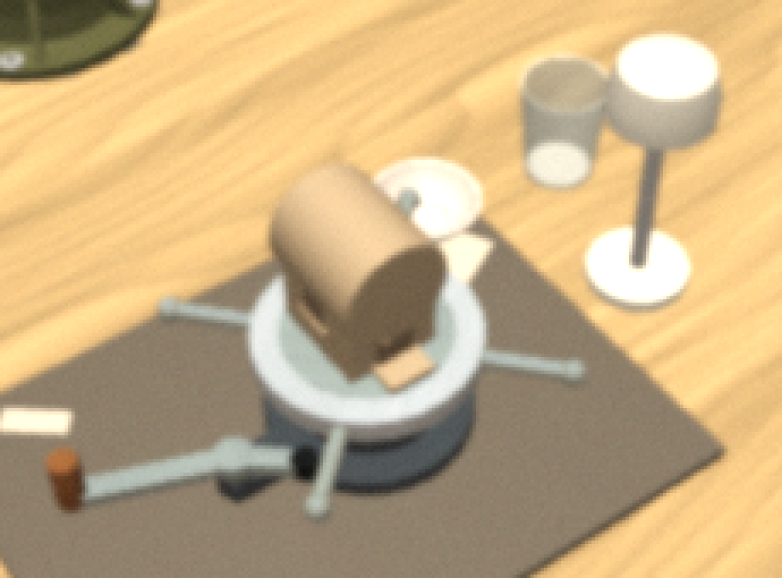

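The zooms show the door and step facing roughly away from the robot. In the scene zoom the step corners are (374,366), (417,347), (433,364) and (391,390). In the top zoom the roof side edges run (401,112)-(395,240) and (504,117)-(500,243), and the lamp foot is centred at (154,178).

Run:
```python
from h import *
t=ctrl.get_image("top");s=ctrl.get_image("scene")
T=lambda u,v,z:ray(t,(170+u/2.9,140+v/2.9),z)
S=lambda u,v,z:ray(s,(220+u/3.4,110+v/3.4),z)
B=[T(*b,.089) for b in((334,54),(574,77),(554,319),(310,296))]
c=np.mean(B,0);print("axis",c)
ang=lambda v:np.degrees(np.arctan2(v[1],v[0]))
for b in B: print(b,np.linalg.norm((b-c)[:2]),ang(b-c))
print("plate c",T(443,184,.1))
L=[T(154,178,.005),T(108,150,.216),S(638,265,.005),S(667,75,.216)];print("lamp",L)
l=np.array([.60,.166,0]);print("dir lamp",ang(l-c), [ang(x-c) for x in L])
for z in(.16,.19):
    a,b=T(401,112,z),T(395,240,z);e,f=T(504,117,z),T(500,243,z)
    print("roof",ang(a-b),ang(e-f),(a+b+e+f)/4,np.linalg.norm(a-b),np.linalg.norm(a-e))
for z in(.106,.112):
    P=[S(*q,z) for q in((374,366),(417,347),(433,364),(391,390))];m=(P[2]+P[3])/2
    print("step",P,"front dir",ang(P[2]-P[3])-90,ang(P[3]-P[0]),"mid",m,ang(m-c),np.linalg.norm((m-c)[:2]))
k=T(694,250,.079);print("knob",k,S(66,462,.079),"pivot",T(568,197,.046))
st=ctrl.get_state();print(R.from_rotvec(st["tool_rot"]).as_matrix())
```

```text
axis [ 0.5768 -0.0771  0.089 ]
[0.688  0.0095 0.089 ] 0.14095633565390314 37.92958562511606
[ 0.6639 -0.188   0.089 ] 0.14099295615970459 -51.85072652457168
[ 0.4656 -0.1631  0.089 ] 0.1405768382094443 -142.27903902960637
[0.4897 0.0331 0.089 ] 0.14048307357240722 128.30523043488787
plate c [ 0.5764 -0.0764  0.1   ]
lamp [array([0.5999, 0.1721, 0.005 ]), array([0.5932, 0.1685, 0.216 ]), array([0.5971, 0.1781, 0.005 ]), array([0.6138, 0.1564, 0.216 ])]
dir lamp 84.5515006774794 [np.float64(84.70753308043162), np.float64(86.17454316672038), np.float64(85.4521005652675), np.float64(80.99043677047113)]
roof -4.234683280111944 -3.9263628691024692 [ 0.5739 -0.0792  0.16  ] 0.09842014449583264 0.07913278399384727
roof -4.234683280111955 -3.9263628691024803 [ 0.5701 -0.0776  0.19  ] 0.09547165009802167 0.07676210498820005
step [array([ 0.6108, -0.0958,  0.106 ]), array([ 0.6165, -0.0638,  0.106 ]), array([ 0.6343, -0.0654,  0.106 ]), array([ 0.6334, -0.1003,  0.106 ])] front dir -1.4296479119270913 -11.105196065553457 mid [ 0.6339 -0.0828  0.106 ] -5.709819987629313 0.057355848756577496
step [array([ 0.6148, -0.099 ,  0.112 ]), array([ 0.6204, -0.0672,  0.112 ]), array([ 0.6381, -0.0687,  0.112 ]), array([ 0.6372, -0.1034,  0.112 ])] front dir -1.4296479119270344 -11.105196065553452 mid [ 0.6377 -0.086   0.112 ] -8.353875628112068 0.06151252817503927
knob [ 0.5189 -0.2822  0.079 ] [ 0.5275 -0.2843  0.079 ] pivot [ 0.569  -0.1848  0.046 ]
[[-0.9254  0.379  -0.0002]
 [ 0.379   0.9254 -0.0005]
 [-0.     -0.0006 -1.    ]]
```

```bash
cat >> h.py <<'E'
def Rt(psi):  # tool z down, tool y at world angle psi (deg)
    a=np.radians(psi); y=np.array([np.cos(a),np.sin(a),0]); z=np.array([0,0,-1.]); return np.column_stack([np.cross(y,z),y,z])
def rel(p0,R0,p,psi):
    w=R.from_matrix(R0.T@Rt(psi)).as_rotvec(degrees=True)
    return np.r_[R0.T@(np.array(p)-p0)/.3, w/60]
def plan(wps,p0=None,psi0=None):
    """wps: list of calls, each a list of (x,y,z,psi) rows"""
    s=ctrl.get_state(); p=s["position"] if p0 is None else np.array(p0); M=R.from_rotvec(s["tool_rot"]).as_matrix() if psi0 is None else Rt(psi0)
    for c in wps:
        print("call"); 
        for w in c: print(np.round(rel(p,M,w[:3],w[3]),3).tolist())
        p,M=np.array(c[-1][:3]),Rt(c[-1][3])
C=np.array([.577,-.077])
def arc(th,r=.118,z=.068,c=C):
    a=np.radians(th); return (c[0]+r*np.cos(a),c[1]+r*np.sin(a),z,th+90)
E
python3 - <<'E'
from h import *
plan([[(.27,.56,.29,60),(.37,.43,.30,30)],[(.47,.2,.30,-20)],[(.463,-.08,.28,-65)],[arc(-163,z=.15),arc(-163)],
 [arc(-155),arc(-148),arc(-140),arc(-132),arc(-124),arc(-116)],[arc(-108),arc(-100),arc(-92),arc(-84),arc(-76)]])
E
```

```text
call
[-0.125, -0.098, -0.226, -0.001, 0.0, 0.129]
[-0.598, -0.372, -0.259, -0.0, 0.0, 0.629]
call
[-0.831, -0.095, 0.0, 0.0, 0.0, 0.833]
call
[-0.885, 0.297, 0.067, 0.0, 0.0, 0.75]
call
[-0.041, 0.097, 0.433, 0.0, 0.0, 0.133]
[-0.041, 0.097, 0.707, 0.0, 0.0, 0.133]
call
[0.004, 0.055, 0.0, 0.0, 0.0, -0.133]
[0.013, 0.102, 0.0, 0.0, 0.0, -0.25]
[0.031, 0.154, 0.0, 0.0, 0.0, -0.383]
[0.056, 0.203, 0.0, 0.0, 0.0, -0.517]
[0.088, 0.248, 0.0, 0.0, 0.0, -0.65]
[0.125, 0.288, 0.0, 0.0, 0.0, -0.783]
call
[0.004, 0.055, 0.0, 0.0, 0.0, -0.133]
[0.015, 0.108, 0.0, 0.0, 0.0, -0.267]
[0.034, 0.16, 0.0, 0.0, 0.0, -0.4]
[0.06, 0.208, 0.0, 0.0, 0.0, -0.533]
[0.092, 0.253, 0.0, 0.0, 0.0, -0.667]
```

jog_arm --moves '[0, 0, -0.2, 0, 0, 0, -1, -0.12, -0.1, -0.26, 0, 0, 0.13, -1, -0.3, -0.2, -0.26, 0, 0, 0.3, -1, -0.45, -0.3, -0.26, 0, 0, 0.45, -1, -0.6, -0.37, -0.26, 0, 0, 0.63, -1, -0.6, -0.37, -0.26, 0, 0, 0.63, -1, -0.6, -0.37, -0.26, 0, 0, 0.63, -1, -0.6, -0.37, -0.26, 0, 0, 0.63, -1]'

```text
time: 1.3
position: [0.3696, 0.4318, 0.3004]
tool_rot: [-1.568, -2.722, 0.0]
ft_force: [0.1, -0.4, -0.2]
grip_width: 0.174
grip_force: 0.0
```

jog_arm --moves '[-0.2, -0.02, 0, 0, 0, 0.17, -1, -0.4, -0.05, 0, 0, 0, 0.34, -1, -0.6, -0.07, 0, 0, 0, 0.5, -1, -0.83, -0.09, 0, 0, 0, 0.67, -1, -0.83, -0.09, 0, 0, 0, 0.83, -1, -0.83, -0.09, 0, 0, 0, 0.83, -1, -0.83, -0.09, 0, 0, 0, 0.83, -1, -0.83, -0.09, 0, 0, 0, 0.83, -1]'

```text
time: 2.3
position: [0.4711, 0.2028, 0.3004]
tool_rot: [-2.567, -1.811, 0.0]
ft_force: [0.0, 0.3, -0.2]
grip_width: 0.003
grip_force: 0.0
```

jog_arm --moves '[-0.2, 0.06, 0, 0, 0, 0.17, -1, -0.4, 0.12, 0, 0, 0, 0.34, -1, -0.6, 0.2, 0, 0, 0, 0.5, -1, -0.88, 0.3, 0.06, 0, 0, 0.67, -1, -0.88, 0.3, 0.06, 0, 0, 0.75, -1, -0.88, 0.3, 0.06, 0, 0, 0.75, -1, -0.88, 0.3, 0.06, 0, 0, 0.75, -1, -0.88, 0.3, 0.06, 0, 0, 0.75, -1]'

```text
time: 3.3
position: [0.467, -0.0756, 0.2826]
tool_rot: [3.065, 0.69, 0.0]
ft_force: [-0.0, 0.3, -0.4]
grip_width: 0.007
grip_force: 0.0
```

Run:
```python
from h import *
s=ctrl.get_state(); print(s["time"],s["position"],R.from_rotvec(s["tool_rot"]).as_matrix()[:,1:],s["ft_force"],s["grip_width"],s["joint_positions"])
plan([[arc(-163,z=.15),arc(-163)]])
```

```text
3.3 [ 0.467  -0.0756  0.2826] [[ 0.4284  0.0001]
 [-0.9036 -0.    ]
 [ 0.     -1.    ]] [-0.0068  0.3366 -0.4435] 0.0067433950664248 [-0.516  -0.1206  0.5731  1.7934  0.0658  1.4498 -1.0822]
call
[-0.06, 0.104, 0.442, 0.0, -0.0, 0.139]
[-0.06, 0.104, 0.715, 0.0, -0.0, 0.139]
```

jog_arm --moves '[-0.06, 0.1, 0, 0, 0, 0.14, -1, -0.06, 0.1, 0.15, 0, 0, 0.14, -1, -0.06, 0.1, 0.3, 0, 0, 0.14, -1, -0.06, 0.1, 0.45, 0, 0, 0.14, -1, -0.06, 0.1, 0.58, 0, 0, 0.14, -1, -0.06, 0.1, 0.66, 0, 0, 0.14, -1, -0.06, 0.1, 0.71, 0, 0, 0.14, -1, -0.06, 0.1, 0.71, 0, 0, 0.14, -1]'

```text
time: 4.3
position: [0.4627, -0.1117, 0.069]
tool_rot: [-3.108, -0.459, 0.003]
ft_force: [-0.3, -0.1, -0.0]
grip_width: 0.004
grip_force: 0.0
```

jog_arm --moves '[0.002, 0.027, 0, 0, 0, -0.065, -1, 0.004, 0.055, 0, 0, 0, -0.13, -1, 0.008, 0.08, 0, 0, 0, -0.19, -1, 0.013, 0.1, 0, 0, 0, -0.25, -1, 0.021, 0.13, 0, 0, 0, -0.32, -1, 0.031, 0.155, 0, 0, 0, -0.38, -1, 0.043, 0.18, 0, 0, 0, -0.45, -1, 0.056, 0.203, 0, 0, 0, -0.517, -1]'

```text
time: 5.3
position: [0.4978, -0.1653, 0.0709]
tool_rot: [-2.87, -1.276, -0.003]
ft_force: [-0.5, 1.5, 0.7]
grip_width: 0.011
grip_force: 0.7
```

Run:
```python
from h import *
s=ctrl.get_state(); print(s["position"],s["ft_force"]); d=s["position"][:2]-C;print(np.hypot(*d),np.degrees(np.arctan2(d[1],d[0])))
t=ctrl.get_image("top")
cv2.imwrite("pics/top1.png",cv2.convertScaleAbs(cv2.resize(t["pixels"][140:290,170:440,::-1],None,fx=2.9,fy=2.9,interpolation=3),alpha=1.5))
plan([[arc(x) for x in np.linspace(-132,-90,9)[1:]]])
```

```text
[ 0.4978 -0.1653  0.0709] [-0.4686  1.5163  0.7379]
0.11865111782500118 -131.87460967846954
call
[0.004, 0.031, 0.01, 0.002, -0.001, -0.087]
[0.009, 0.067, 0.01, 0.002, -0.001, -0.174]
[0.017, 0.102, 0.01, 0.003, -0.001, -0.262]
[0.029, 0.136, 0.011, 0.003, -0.001, -0.349]
[0.043, 0.169, 0.011, 0.003, -0.001, -0.437]
[0.061, 0.2, 0.011, 0.003, -0.001, -0.524]
[0.081, 0.23, 0.011, 0.003, -0.001, -0.612]
[0.104, 0.258, 0.011, 0.003, -0.001, -0.699]
```

View pics/top1.png

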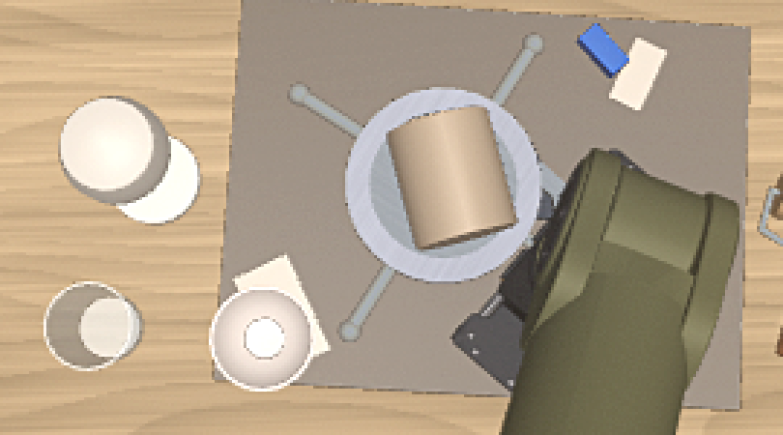

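The wheel and house have turned together by about 20°: balls are now at (297,93), (534,43) and (350,330), and nothing else has moved. I'll keep pushing.

jog_arm --moves '[0.004, 0.031, 0.005, 0, 0, -0.087, -1, 0.009, 0.067, 0.005, 0, 0, -0.174, -1, 0.017, 0.102, 0.005, 0, 0, -0.262, -1, 0.029, 0.136, 0.005, 0, 0, -0.35, -1, 0.043, 0.17, 0.005, 0, 0, -0.437, -1, 0.061, 0.2, 0.005, 0, 0, -0.524, -1, 0.081, 0.23, 0.005, 0, 0, -0.612, -1, 0.104, 0.258, 0.005, 0, 0, -0.7, -1]'

```text
time: 6.35
position: [0.5755, -0.1954, 0.0692]
tool_rot: [2.223, 2.218, -0.0]
ft_force: [-1.4, -0.2, 0.9]
grip_width: 0.005
grip_force: 0.8
```

Run:
```python
from h import *
s=ctrl.get_state(); print(s["position"],s["ft_force"]); d=s["position"][:2]-C;th=np.degrees(np.arctan2(d[1],d[0]));print(np.hypot(*d),th)
t=ctrl.get_image("top")
b=ray(t,(170+297/2.9,140+93/2.9),.089);print("earlier b1 angle at finger -131.9:",np.degrees(np.arctan2(b[1]-C[1],b[0]-C[0])))
cv2.imwrite("pics/top2.png",cv2.convertScaleAbs(cv2.resize(t["pixels"][140:290,170:440,::-1],None,fx=2.9,fy=2.9,interpolation=3),alpha=1.5))
plan([[arc(x) for x in np.linspace(th,-68,9)[1:]]])
```

```text
[ 0.5755 -0.1954  0.0692] [-1.4148 -0.233   0.8521]
0.11836055376103 -90.73957061490921
earlier b1 angle at finger -131.9: 56.06398629527649
call
[0.0, 0.014, 0.005, 0.003, 0.001, -0.034]
[0.001, 0.033, 0.005, 0.003, 0.001, -0.081]
[0.003, 0.053, 0.005, 0.003, 0.001, -0.129]
[0.007, 0.072, 0.005, 0.003, 0.001, -0.176]
[0.011, 0.091, 0.005, 0.003, 0.001, -0.223]
[0.016, 0.11, 0.005, 0.002, 0.001, -0.271]
[0.022, 0.128, 0.005, 0.002, 0.001, -0.318]
[0.028, 0.147, 0.005, 0.002, 0.001, -0.366]
```

View pics/top2.png

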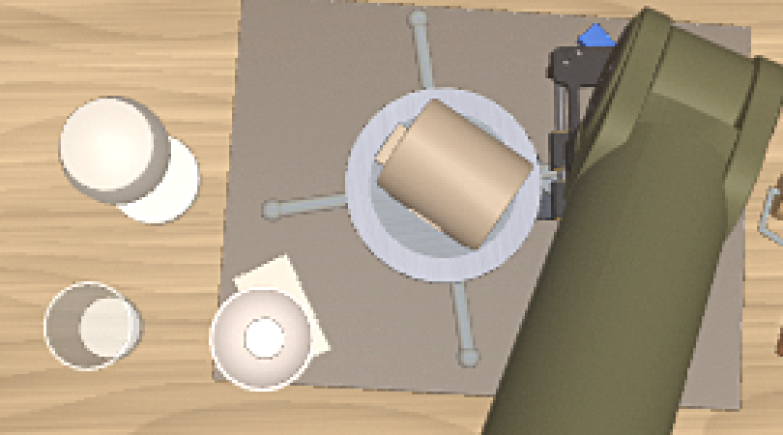

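The wheel has turned about 60°: balls are at (272,209) and (418,18), and the doorstep is now visible at (390,145). I'll go on to about -68° and then check.

jog_arm --moves '[0, 0.014, 0.005, 0, 0, -0.034, -1, 0.001, 0.033, 0.005, 0, 0, -0.081, -1, 0.003, 0.053, 0.005, 0, 0, -0.129, -1, 0.007, 0.072, 0.005, 0, 0, -0.176, -1, 0.011, 0.091, 0.005, 0, 0, -0.223, -1, 0.016, 0.11, 0.005, 0, 0, -0.271, -1, 0.022, 0.128, 0.005, 0, 0, -0.318, -1, 0.028, 0.147, 0.005, 0, 0, -0.366, -1]'

```text
time: 7.4
position: [0.6191, -0.1873, 0.0671]
tool_rot: [1.762, 2.6, -0.001]
ft_force: [-0.8, -1.1, 1.5]
grip_width: 0.003
grip_force: 0.7
```

Run:
```python
from h import *
s=ctrl.get_state(); print(s["position"],s["ft_force"]); d=s["position"][:2]-C;th=np.degrees(np.arctan2(d[1],d[0]));print(np.hypot(*d),th)
t=ctrl.get_image("top")
cv2.imwrite("pics/top3.png",cv2.convertScaleAbs(cv2.resize(t["pixels"][150:270,200:400,::-1],None,fx=4,fy=4,interpolation=3),alpha=1.5))
plan([[arc(x) for x in np.linspace(th,-61,9)[1:]]])
```

```text
[ 0.6191 -0.1873  0.0671] [-0.7958 -1.0512  1.4834]
0.11807742092788841 -69.10447910480697
call
[-0.001, 0.003, -0.003, 0.001, 0.001, -0.001]
[-0.001, 0.01, -0.003, 0.001, 0.001, -0.018]
[-0.001, 0.017, -0.003, 0.001, 0.001, -0.035]
[-0.001, 0.024, -0.003, 0.001, 0.001, -0.051]
[-0.0, 0.031, -0.003, 0.001, 0.001, -0.068]
[0.0, 0.038, -0.003, 0.001, 0.001, -0.085]
[0.001, 0.045, -0.003, 0.001, 0.001, -0.102]
[0.002, 0.052, -0.003, 0.001, 0.001, -0.119]
```

View pics/top3.png

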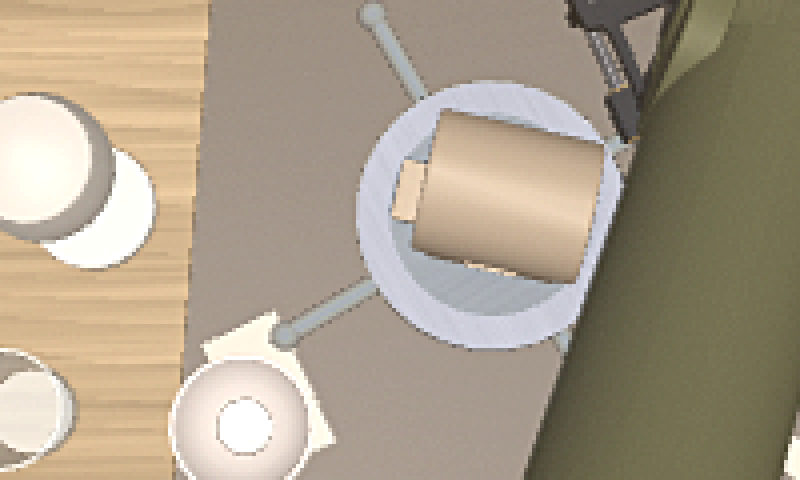

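Step front edge is at (402,160)-(392,219), roof sides are (606,144)-(444,108) and (577,282)-(413,250), and b1 is at (371,14).

Run:
```python
from h import *
t=ctrl.get_image("top")
T=lambda u,v,z:ray(t,(200+u/4,150+v/4),z)
ang=lambda v:np.degrees(np.arctan2(v[1],v[0]))
c=np.r_[C,0]
print("roof",ang(T(444,108,.17)-T(606,144,.17)),ang(T(413,250,.17)-T(577,282,.17)),"front-",ang(T(413,250,.17)-T(444,108,.17)))
a,b=T(402,160,.106),T(392,219,.106);m=(a+b)/2
print("step edge dir",ang(a-b)+90,"mid",m,ang(m-c),np.hypot(*(m-c)[:2]))
print("b1",ang(T(371,14,.089)-c))
h=(T(444,108,.17)+T(606,144,.17)+T(413,250,.17)+T(577,282,.17))/4;print("house",h, "lamp dir from step",ang(np.array([.599,.172,0])-m))
```

```text
roof 75.85985341957695 77.36364320346372 front- 166.23484828353415
step edge dir 79.0177202038864 mid [ 0.5914 -0.0218  0.106 ] 75.36357630589907 0.05704831530310505
b1 28.977836272008986
house [ 0.5777 -0.0839  0.17  ] lamp dir from step 87.75878597208845
```

jog_arm --moves '[0, 0.01, 0, 0, 0, -0.024, -1, 0.001, 0.02, 0, 0, 0, -0.048, -1, 0.001, 0.03, 0, 0, 0, -0.072, -1, 0.002, 0.04, 0, 0, 0, -0.095, -1, 0.003, 0.05, 0, 0, 0, -0.12, -1, 0.004, 0.058, 0, 0, 0, -0.142, -1, 0.004, 0.058, 0, 0, 0, -0.142, -1, 0.004, 0.058, 0, 0, 0, -0.142, -1]'

```text
time: 8.5
position: [0.6348, -0.1786, 0.0663]
tool_rot: [-1.565, -2.723, -0.001]
ft_force: [1.0, 0.4, 0.3]
grip_width: 0.008
grip_force: 0.0
```

jog_arm --moves '[0, -0.04, 0, 0, 0, 0, -1, 0.01, -0.08, 0, 0, 0, 0, -1, 0.01, -0.1, -0.1, 0, 0, 0, -1, 0.01, -0.1, -0.2, 0, 0, 0, -1, 0.01, -0.1, -0.4, 0, 0, 0, -1, 0.01, -0.1, -0.5, 0, 0, 0, -1, 0.01, -0.1, -0.5, 0, 0, 0, -1, 0.01, -0.1, -0.5, 0, 0, 0, -1]'

```text
time: 9.5
position: [0.6062, -0.1917, 0.2155]
tool_rot: [-1.565, -2.722, 0.0]
ft_force: [0.6, -1.1, -0.1]
grip_width: 0.008
grip_force: 0.0
```

Run:
```python
from h import *
s=ctrl.get_state(); print(s["time"],s["position"],s["ft_force"],np.degrees(s["joint_positions"][6]))
t=ctrl.get_image("top")
cv2.imwrite("pics/top4.png",cv2.convertScaleAbs(cv2.resize(t["pixels"][150:270,200:400,::-1],None,fx=4,fy=4,interpolation=3),alpha=1.5))
```

```text
9.5 [ 0.6062 -0.1917  0.2155] [ 0.5651 -1.0779 -0.0815] 50.86887437613876
```

View pics/top4.png

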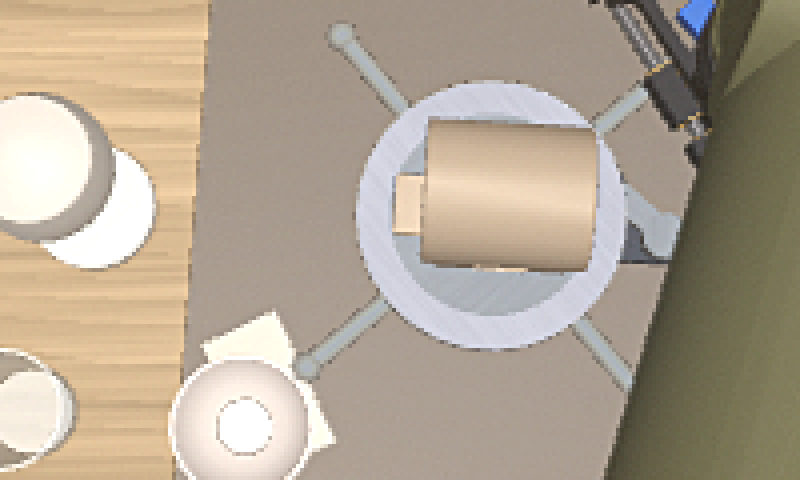

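Step front edge is now at (396,174)-(394,234), roof sides are (598,130)-(430,118) and (587,271)-(421,262), and spoke balls are at (341,35) and (307,366). The pivot is at about (655,232).

Run:
```python
from h import *
t=ctrl.get_image("top")
T=lambda u,v,z:ray(t,(200+u/4,150+v/4),z)
ang=lambda v:np.degrees(np.arctan2(v[1],v[0]))
c=np.r_[C,0]
print("roof",ang(T(430,118,.17)-T(598,130,.17)),ang(T(421,262,.17)-T(587,271,.17)))
a,b=T(396,174,.106),T(394,234,.106);m=(a+b)/2
print("step edge dir",ang(a-b)+90,"mid",m,ang(m-c))
print("turn",ang(T(341,35,.089)-c)+51.85,ang(T(307,366,.089)-c)-37.93)
print("pivot",T(655,232,.046))
P=np.array([.569,-.185]); k=lambda th,z=.056:arc(th,.11,z,P)
plan([[(.545,-.225,.215,-15)],[k(-143,.215)],[k(-143,.12),k(-143)],[k(x) for x in np.linspace(-143,-105,9)[1:]],[k(x) for x in np.linspace(-105,-88,9)[1:]]])
```

```text
roof 84.42304380684877 85.33460313834495
step edge dir 86.66317323401546 mid [ 0.5829 -0.0204  0.106 ] 84.01024523194953
turn 89.81345355075007 89.95519823610752
pivot [ 0.569  -0.1796  0.046 ]
call
[0.006, -0.233, -0.0, -0.003, -0.001, 0.754]
call
[-0.139, -0.183, 0.0, 0.0, 0.0, 0.633]
call
[0.0, 0.0, 0.317, 0.0, 0.0, 0.0]
[0.0, 0.0, 0.53, 0.0, 0.0, 0.0]
call
[0.001, 0.03, 0.0, 0.0, 0.0, -0.079]
[0.005, 0.061, 0.0, 0.0, 0.0, -0.158]
[0.011, 0.09, 0.0, 0.0, 0.0, -0.237]
[0.02, 0.119, 0.0, 0.0, 0.0, -0.317]
[0.031, 0.148, 0.0, 0.0, 0.0, -0.396]
[0.044, 0.175, 0.0, 0.0, 0.0, -0.475]
[0.06, 0.201, 0.0, 0.0, 0.0, -0.554]
[0.078, 0.226, 0.0, 0.0, 0.0, -0.633]
call
[0.0, 0.014, 0.0, 0.0, 0.0, -0.035]
[0.001, 0.027, 0.0, 0.0, 0.0, -0.071]
[0.002, 0.041, 0.0, 0.0, 0.0, -0.106]
[0.004, 0.054, 0.0, 0.0, 0.0, -0.142]
[0.006, 0.068, 0.0, 0.0, 0.0, -0.177]
[0.009, 0.081, 0.0, 0.0, 0.0, -0.212]
[0.012, 0.094, 0.0, 0.0, 0.0, -0.248]
[0.016, 0.107, 0.0, 0.0, 0.0, -0.283]
```

The door points at about 85°, and the lamp lies at about 85°. Now the brake.

jog_arm --moves '[0.006, -0.06, 0, 0, 0, 0.17, -1, 0.006, -0.12, 0, 0, 0, 0.34, -1, 0.006, -0.18, 0, 0, 0, 0.5, -1, 0.006, -0.23, 0, 0, 0, 0.67, -1, 0.006, -0.23, 0, 0, 0, 0.75, -1, 0.006, -0.23, 0, 0, 0, 0.75, -1, 0.006, -0.23, 0, 0, 0, 0.75, -1, 0.006, -0.23, 0, 0, 0, 0.75, -1]'

```text
time: 10.6
position: [0.5468, -0.2246, 0.2161]
tool_rot: [-2.487, -1.919, 0.001]
ft_force: [0.7, 0.6, -0.5]
grip_width: 0.005
grip_force: 0.0
```

jog_arm --moves '[-0.04, -0.05, 0, 0, 0, 0.16, -1, -0.08, -0.1, 0, 0, 0, 0.32, -1, -0.12, -0.16, 0, 0, 0, 0.48, -1, -0.14, -0.18, 0, 0, 0, 0.63, -1, -0.14, -0.18, 0, 0, 0, 0.63, -1, -0.14, -0.18, 0, 0, 0, 0.63, -1, -0.14, -0.18, 0, 0, 0, 0.63, -1, -0.14, -0.18, 0, 0, 0, 0.63, -1]'

```text
time: 11.6
position: [0.4842, -0.2514, 0.2164]
tool_rot: [-2.975, -1.01, 0.0]
ft_force: [0.5, 0.4, -0.9]
grip_width: 0.006
grip_force: 0.0
```

jog_arm --moves '[0, 0, 0.1, 0, 0, 0, -1, 0, 0, 0.2, 0, 0, 0, -1, 0, 0, 0.3, 0, 0, 0, -1, 0, 0, 0.4, 0, 0, 0, -1, 0, 0, 0.48, 0, 0, 0, -1, 0, 0, 0.53, 0, 0, 0, -1, 0, 0, 0.53, 0, 0, 0, -1, 0, 0, 0.53, 0, 0, 0, -1]'

```text
time: 12.6
position: [0.4847, -0.252, 0.0585]
tool_rot: [2.975, 1.008, 0.002]
ft_force: [0.5, -0.3, 0.2]
grip_width: 0.007
grip_force: 0.0
```

jog_arm --moves '[0.001, 0.03, 0, 0, 0, -0.079, -1, 0.005, 0.061, 0, 0, 0, -0.158, -1, 0.011, 0.09, 0, 0, 0, -0.237, -1, 0.02, 0.119, 0, 0, 0, -0.317, -1, 0.031, 0.148, 0, 0, 0, -0.396, -1, 0.044, 0.175, 0, 0, 0, -0.475, -1, 0.06, 0.2, 0, 0, 0, -0.554, -1, 0.078, 0.226, 0, 0, 0, -0.633, -1]'

```text
time: 13.6
position: [0.5442, -0.2907, 0.0587]
tool_rot: [-2.482, -1.925, -0.002]
ft_force: [-2.0, 2.0, 0.4]
grip_width: 0.01
grip_force: 1.0
```

jog_arm --moves '[0, 0.014, 0, 0, 0, -0.035, -1, 0.001, 0.027, 0, 0, 0, -0.071, -1, 0.002, 0.041, 0, 0, 0, -0.106, -1, 0.004, 0.054, 0, 0, 0, -0.142, -1, 0.006, 0.068, 0, 0, 0, -0.177, -1, 0.007, 0.075, 0, 0, 0, -0.2, -1, 0.008, 0.08, 0, 0, 0, -0.21, -1, 0.009, 0.084, 0, 0, 0, -0.22, -1]'

```text
time: 14.6
position: [0.5688, -0.295, 0.0575]
tool_rot: [-2.248, -2.195, 0.0]
ft_force: [-1.5, 1.4, 0.3]
grip_width: 0.004
grip_force: 0.9
```

jog_arm --moves '[0, 0.004, 0, 0, 0, -0.01, -1, 0.001, 0.008, 0, 0, 0, -0.02, -1, 0.001, 0.012, 0, 0, 0, -0.03, -1, 0.001, 0.016, 0, 0, 0, -0.04, -1, 0.001, 0.02, 0, 0, 0, -0.05, -1, 0.001, 0.024, 0, 0, 0, -0.06, -1, 0.001, 0.024, 0, 0, 0, -0.06, -1, 0.001, 0.024, 0, 0, 0, -0.06, -1]'

```text
time: 15.6
position: [0.5761, -0.295, 0.0575]
tool_rot: [2.178, 2.263, 0.0]
ft_force: [-1.5, 1.2, 0.4]
grip_width: 0.004
grip_force: 0.4
```

jog_arm --moves '[0, 0.005, 0, 0, 0, -0.01, -1, 0.001, 0.01, 0, 0, 0, -0.02, -1, 0.001, 0.015, 0, 0, 0, -0.035, -1, 0.001, 0.02, 0, 0, 0, -0.05, -1, 0.001, 0.025, 0, 0, 0, -0.06, -1, 0.001, 0.03, 0, 0, 0, -0.07, -1, 0.001, 0.03, 0, 0, 0, -0.07, -1, 0.001, 0.03, 0, 0, 0, -0.07, -1]'

```text
time: 16.6
position: [0.5769, -0.2956, 0.0573]
tool_rot: [-2.089, -2.33, 0.012]
ft_force: [-19.8, 3.3, 13.4]
grip_width: 0.004
grip_force: 10.0
```

Run:
```python
from h import *
s=ctrl.get_state(); print(s["position"],s["ft_force"])
t=ctrl.get_image("scene")
cv2.imwrite("pics/s5.png",cv2.convertScaleAbs(cv2.resize(t["pixels"][110:290,200:440,::-1],None,fx=3.3,fy=3.3,interpolation=3),alpha=1.2))
```

```text
[ 0.5769 -0.2956  0.0573] [-19.8373   3.2665  13.4089]
```

View pics/s5.png

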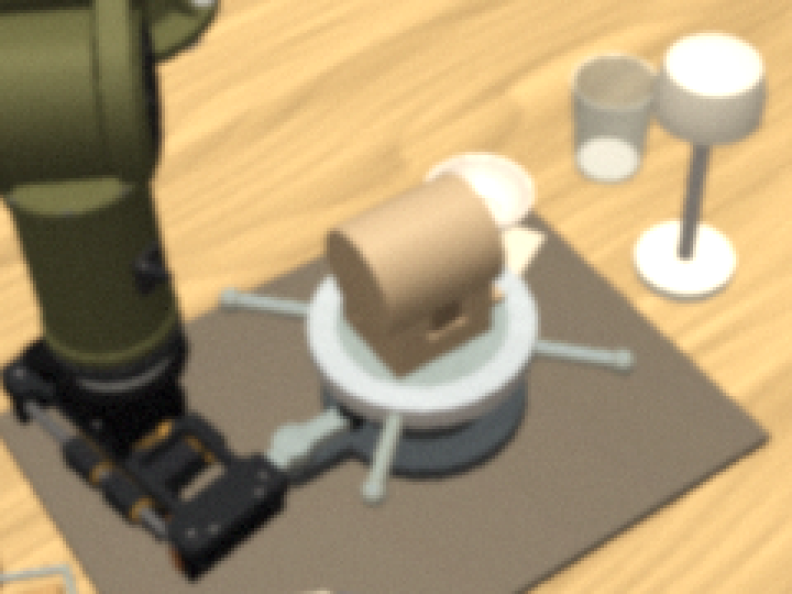

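The lever is against its stop: the force rose to 20 N with no further motion, and the house has not shifted. I'll back off and lift away.

jog_arm --moves '[0, -0.03, 0, 0, 0, 0, -1, 0, -0.07, 0, 0, 0, 0, -1, 0, -0.12, 0, 0, 0, 0, -1, 0, -0.12, -0.1, 0, 0, 0, -1, 0, -0.12, -0.3, 0, 0, 0, -1, 0, -0.12, -0.5, 0, 0, 0, -1, 0, -0.12, -0.6, 0, 0, 0, -1, 0, -0.12, -0.6, 0, 0, 0, -1]'

```text
time: 17.65
position: [0.5503, -0.2994, 0.241]
tool_rot: [2.09, 2.337, 0.004]
ft_force: [0.9, 0.5, -0.7]
grip_width: 0.01
grip_force: 0.0
```

jog_arm --moves '[-0.15, -0.1, 0, 0, 0, 0, -1, -0.3, -0.2, 0, 0, 0, 0, -1, -0.45, -0.3, 0, 0, 0, 0, -1, -0.6, -0.3, 0, 0, 0, 0, -1, -0.75, -0.3, 0, 0, 0, 0, -1, -0.75, -0.3, 0, 0, 0, 0, -1, -0.75, -0.3, 0, 0, 0, 0, -1, -0.75, -0.3, 0, 0, 0, 0, -1]'

```text
time: 18.65
position: [0.4855, -0.5303, 0.2374]
tool_rot: [-2.092, -2.343, -0.002]
ft_force: [-0.9, 1.2, -0.3]
grip_width: 0.004
grip_force: 0.0
```

Run:
```python
from h import *
s=ctrl.get_state(); print(s["position"],s["ft_force"])
t=ctrl.get_image("top")
cv2.imwrite("pics/top6.png",cv2.convertScaleAbs(cv2.resize(t["pixels"][140:290,200:440,::-1],None,fx=3.3,fy=3.3,interpolation=3),alpha=1.5))
```

```text
[ 0.4855 -0.5303  0.2374] [-0.9395  1.1725 -0.2587]
```

View pics/top6.png

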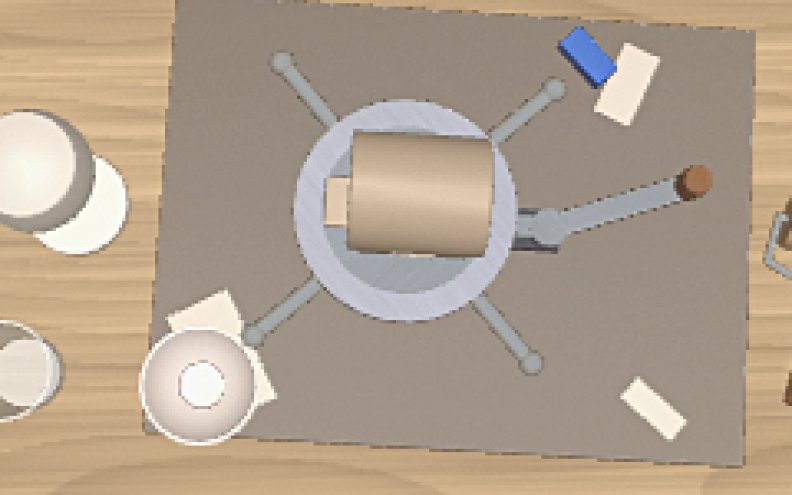

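The knob is at (694,182) and the lever has swung about 40°, so the brake is home. The wheel, house and loose items are all where they were left.

```bash
python3 -c "
from bench import ctrl
print(ctrl.close_job())"
```

```text
the job is handed in; nothing more can be done
None
```

The job is handed in: the house door points at the lamp to within about 1–2° by the camera measurements, the brake lever is home against its stop, and the bowl, stamp and beaker sit where they were; the roller, only partly in the last view, was never approached.

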